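Start the bead tumbler under its push-latch cover

TASK

On the bead tumbler (the white machine with the blue barrel), press the orange cover in so that its push-latch lets go and it springs open, push the green start button underneath fully down, then press the cover shut again until it latches. Only press: do not shove, lift or carry the tumbler, and leave the glue bottle, bead jar, thread cone and bead tin standing where they are.

Things in the scene. Friction and masses are not known exactly. Their poses are not given: they have to be found in the camera images.
- tumbler: White table-top bead tumbler, loose on rubber feet, about 2.8 kg, 150 (x) by 320 (y) by 65 mm high to its flat deck. Origin: centre of its underside; +z up, -x its front (faces the robot at yaw 0). Barrel on the +y half, orange cover on the deck on the -y half.
- barrel (a point): Centre of the tumbler's blue barrel, 88 mm in diameter, lying along the tumbler's x between grey stands; in the tumbler's frame x = 0, y = 90, z = 127 mm. Barrel and stands fill y = 27 to 153 mm up to 171 mm above the table.
- cover_hinge (a point): Fixed point on the hinge line of the orange cover, mid-width, level with the latched cover's upper face, 18 mm above the deck; in the tumbler's frame x = 12, y = -85, z = 83 mm. The hinge line runs along the tumbler's y at the cover's far (+x) edge. Behind it stands a grey hinge block 16 mm deep.
- cover_press (a point): Centre of the white press mark (16 mm disc) on the upper face of the orange cover, 45 mm from the hinge line and 11 mm from the free front edge; moves with the cover. The cover is a plate 56 (hinge to front edge) by 80 (width) by 4 mm; latched, it lies level, its upper face 18 mm above the deck, front and sides free. Pressing it takes about 3 N here to unlatch, up to about 8 N to relatch, more nearer the hinge.
- cover (a joint): Cover angle, rad. 0: latched, level. Negative: pressed in, stop at -0.17. Positive: open; a damped spring drives it (1 s) to the stop at 1.45: almost upright, free edge 56 mm above the hinge line, 7 mm in front of the hinge line, outer face to +x. Push-push latch: pressed to -0.11 or deeper, held 0.3 s and let go, it springs open if it was latched, or latches at 0 if it was open.
- start_top (a point): Centre of the top face of the green round start button, 20 mm in diameter, on the deck under the cover, 36 mm in front of the hinge line and mid-width; when up, the top is 12.5 mm lower than the hinge line, 5.5 mm above the deck. Moves with the button.
- start (a joint): Travel of the start button, m: 0 up (as at the start), 0.004 fully down at a hard stop. It goes down under about 4 N plus a little for speed and stays where it is left.
- glue: Loose white glue bottle with a red cap, 42 mm in diameter, 105 mm high, standing upright; origin: centre of its underside. Bystander.
- bead_jar: Loose amber glass jar with a steel lid, 56 mm in diameter, 70 mm high; origin: centre of its underside. Bystander.
- thread_cone: Loose pink cone of thread, 60 mm wide at the foot, 92 mm high; origin: centre of its underside. Bystander.
- bead_tin: Loose round metal tin with a red lid, 66 mm in diameter, 30 mm high; origin: centre of its underside. Bystander.

How it is judged:
On the way, in this order (a step that is already met when the one before it is completed fails the run):
1. the cover is pressed in below level (value of joint cover below -0.03 rad).
2. the cover springs open, the button still up (value of joint cover above 0.9 rad and value of joint start below 0.002 m), for 0.1 s.
3. the start button is pushed fully down while the cover is open (value of joint start above 0.003 m and value of joint cover above 0.5 rad), for 0.1 s.
4. the cover is pressed in below level again (value of joint cover below -0.03 rad).
At the end, for the whole second after the job is handed in: The cover is latched level (within 0.03 rad of 0) and at rest, the start button is down by more than 3 of its 4 mm, the tumbler stands level within 20 mm of its start, and the four bystanders stand upright within 20 mm of theirs (value of joint cover between -0.03 and 0.03 rad and velocity of joint cover between -0.05 and 0.05 rad/s and value of joint start above 0.003 m and angle between tumbler's own z axis and vertical below 0.03 rad and distance of each of tumbler, glue, bead_jar, thread_cone, bead_tin from where it was at the start of the episode below 0.02 m and angle between each of glue, bead_jar, thread_cone, bead_tin's own z axis and vertical below 0.2 rad); the robot touches nothing.
It fails at once if the tumbler is shoved more than 20 mm, or lifted or tipped (distance of tumbler from where it was at the start of the episode above 0.02 m or height (world z) of tumbler above 0.006 m or angle between tumbler's own z axis and vertical above 0.1 rad).
It fails at once if a bystander is moved more than 20 mm, lifted or tipped (distance of any of glue, bead_jar, thread_cone, bead_tin from where it was at the start of the episode above 0.02 m or angle between any of glue, bead_jar, thread_cone, bead_tin's own z axis and vertical above 0.3 rad).
It also fails if it takes over 48 s, if anything falls off the work surface, if the arm or the gripper's body presses on something with over 40 N, if the wrist force passes 120 N, or if a joint passes its speed limit or range.

ROBOT

A 6-joint arm with a two-finger parallel gripper is mounted at the origin on the work surface. World frame = base frame: x ahead of the robot, y to its left, z up, the work surface at z = 0. Lengths are in m, angles in rad, forces in N, time in s.
With the tool pointing down it reaches from about 0.375 to 0.9 m from the base axis. Payload 3.1 kg.
Tool frame: the origin (TCP) lies at the very end of the fingers, on their centre line; the grasp point (between the pads) lies 19 mm behind it; z points along the fingers, y is the line along which they close (so a half turn about z gives the same grasp; the last joint's range is limited). The gripper opens to 87 mm and grips with 3 to 60 N. Pads are 19 mm wide; open, the fingers measure 117 mm over their backs; the gripper's body (75 mm by 190 mm) begins 51 mm behind the grasp point.
Start: joints at [0.922, 0.527, 1.433, -0, 1.181, -0.178], TCP at [0.283, 0.557, 0.223] pointing down, gripper open.
Joint ranges: [-3.08, 3.08], [-0.75, 2.2], [0.22, 2.44], [-1.43, 4.57], [0, 2.65], [-2.85, 2.85]. Speed limits (rad/s): [2.79, 2.79, 3.14, 3.14, 3.14, 3.14].

INTERFACE

Orientations are given as a unit quaternion [x, y, z, w].
In Python, from rig import status, viewer, robot gives the robot as it stands.
- The arm moves only by the tool arm_command, never from a script. Its arguments are lists of equal length, an entry for each row: "delta_rot": the turn, a rotation vector about the tool's x, y, z in degrees, a list of three; "delta_pos": the shift along the tool's x, y, z in m, a list of three; "gripper": the closure, from -1 (fully open) to 1 (shut). In form: {"delta_rot": [[rx, ry, rz], ...], "delta_pos": [[dx, dy, dz], ...], "gripper": [gripper, ...]}. A call has 1 to 12 rows; each row is the pose to reach, as a shift and turn from the pose commanded when the call began, along the tool's axes at that moment; what a row does not reach only later rows make up. A row lasts 1/12 s, in which the tool goes at most 41.7 mm and 7.16 degrees, less where a joint would pass 70% of its speed; a pose out of reach is approached as far as the arm can. A call with a gripper value outside its range is refused whole. The fingers move at their own pace and stop on an object; "grip_force" is the grip in N (left out, the last holds). Time passes only in rows, so rows that repeat a pose let the fingers close. It gives the time, the measured TCP pose, the force, the opening and the grip force at its end, in the units of the state.
- status.get_obs(): the state, without advancing time (a new reading comes with each control period).
- viewer.camera(name): name is "side" or "top"; returns a dict with "pixels" (400x640x3 uint8, blue, green, red), "fx", "fy", "cx", "cy" (pixels), "pose" (4x4, takes a point from camera to world coordinates). Camera axes: x right, y down, z forward; pixel columns grow to the right and rows downward; lengths in m; the calibration is good to about 2 mm. A picture is of the moment at which its call begins. There is no depth.
- robot.hand_in(): hands the job in; it is judged then, once.
The state is a dict: "time": time; "q": joint angles; "joint_velocities": joint speeds; "joint_torque": joint torques, N m; "position": TCP position; "tool_rot": TCP orientation; "ft_force": force on the tool from outside, world axes, zero at the start; "moment": the same for the moment, N m; "grip_width": finger opening in m; "grip_force": force on a finger pad.
Only numpy, scipy, OpenCV 4.12 (cv2) and the standard library are available. Lean on these libraries where they do the work, as an engineer would, in place of code of your own. Each camera call takes 0.05 s, during which the arm holds its last target. There are 200 camera calls.

## Working session

There is one attempt and no reset: what is moved stays moved. The work goes in short steps, Python scripts to look and compute and a tool call to move; the robot and the scene stay as the last step left them, time stands still between calls to the robot, and variables do not carry over. Pictures are saved under pics/ and viewed, at most 10 in all, crops included, and the job is handed in when it is done.

Besides the shell and the picture viewer there is one more tool, called after "Emit:" by a JSON object that holds its "method" and its "body". arm_command: Moves the arm, as the interface text tells. Its arguments: {"type":"object","properties":{"delta_rot":{"type":"array","items":{"type":"array","items":{"type":"number"}}},"delta_pos":{"type":"array","items":{"type":"array","items":{"type":"number"}}},"gripper":{"type":"array","items":{"type":"number"}},"grip_force":{"type":"number"}},"required":["delta_rot","delta_pos","gripper"]}

```bash
mkdir -p pics
python3 - <<'E'
from rig import status, viewer
import cv2,numpy as np
for n in("top","side"):
    c=viewer.camera(n); cv2.imwrite(f"pics/{n}0.png",c["pixels"]); print(n,c["fx"],c["fy"],c["cx"],c["cy"],np.round(c["pose"],4).tolist())
o=status.get_obs(); print(o["position"],o["tool_rot"],o["time"],o["ft_force"])
E
```

```text
top 422.461856029885 422.461856029885 324.3867967495408 195.32658349844957 [[-0.0076, -0.9966, 0.0818, 0.4849], [-0.9999, 0.0083, 0.009, 0.0659], [-0.0097, -0.0817, -0.9966, 1.2649], [0.0, 0.0, 0.0, 1.0]]
side 373.84849946604913 373.84849946604913 321.45858985289624 201.5445495339186 [[0.6892, -0.4904, 0.5335, 0.1006], [-0.7246, -0.4662, 0.5076, -0.406], [-0.0002, -0.7363, -0.6766, 0.7163], [0.0, 0.0, 0.0, 1.0]]
[0.28249465 0.55676222 0.22168324] [ 2.32726470e-01  9.72541733e-01 -8.99818743e-04 -3.97597752e-04] 0.1 [-0.94115848 -0.60106838 -0.78397734]
```

View pics/top0.png

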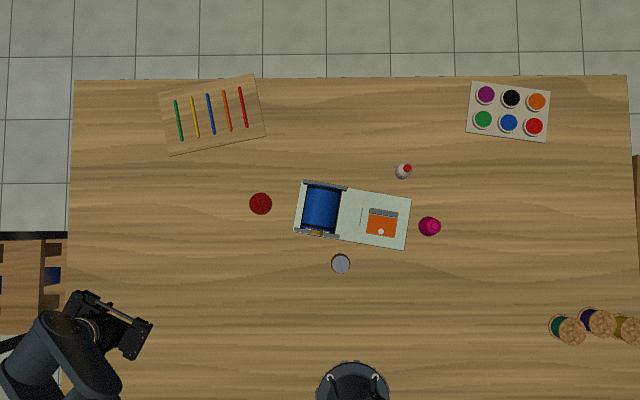

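View pics/side0.png

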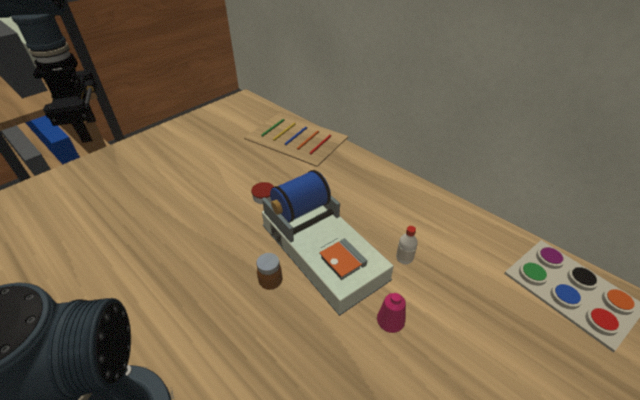

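The top view shows the tumbler around (352,215), with the barrel on the left, the orange cover at (381,222) and the mark at (381,232). The tin (260,203), jar (340,263), bottle (403,171) and cone (430,226) stand around it. I'll enlarge the tumbler.

Run:
```python
import cv2
a=cv2.imread("pics/top0.png")[170:260,285:425]; cv2.imwrite("pics/topc.png",cv2.resize(a,None,fx=5.5,fy=5.5,interpolation=cv2.INTER_CUBIC))
a=cv2.imread("pics/side0.png")[195:315,250:410]; cv2.imwrite("pics/sidec.png",cv2.resize(a,None,fx=5,fy=5,interpolation=cv2.INTER_CUBIC))
```

```text
(no output)
```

View pics/topc.png

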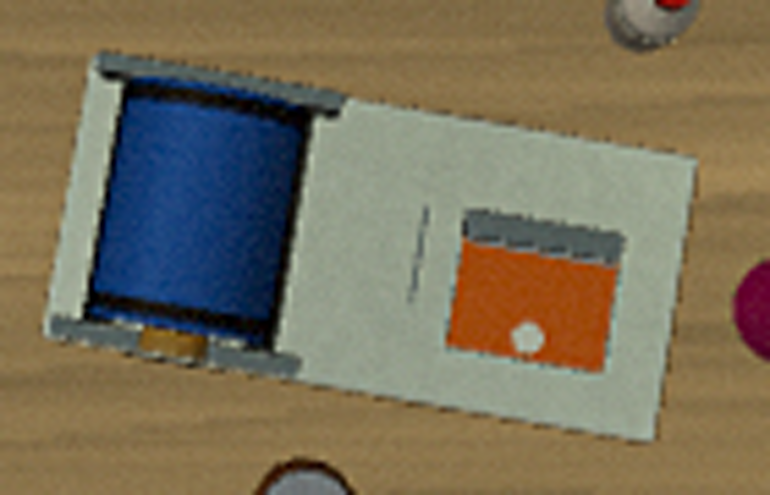

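View pics/sidec.png

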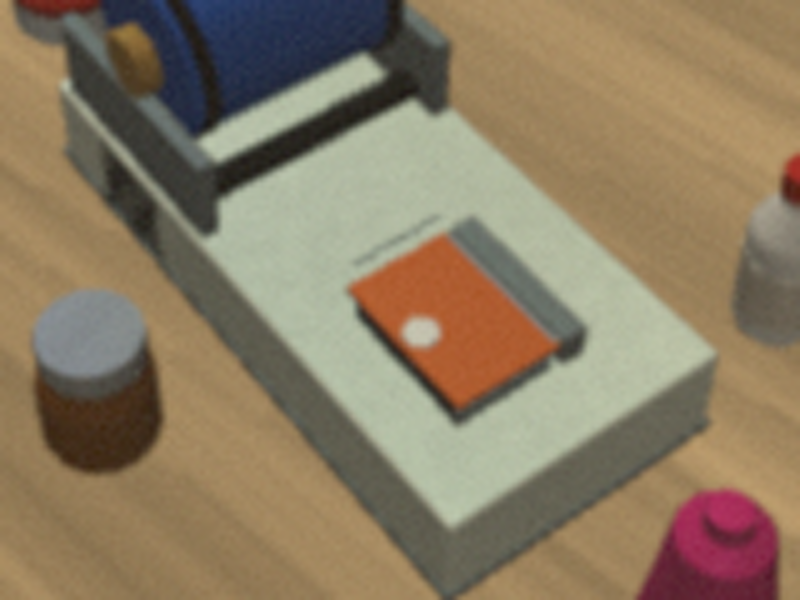

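The crops show the cover corners, mark and right-hand deck corners clearly. I'll fit the pose (x, y, yaw) to both views together.

```bash
cat > h.py <<'E'
import numpy as np
from scipy.spatial.transform import Rotation as R
def T(p,P): # P=x,y,yaw
    c,s=np.cos(P[2]),np.sin(P[2]); p=np.asarray(p,float)
    return np.array([P[0]+c*p[0]-s*p[1],P[1]+s*p[0]+c*p[1],p[2]])
def proj(c,X):
    v=np.linalg.inv(c["pose"])@np.append(X,1); return np.array([c["fx"]*v[0]/v[2]+c["cx"],c["fy"]*v[1]/v[2]+c["cy"]])
def totool(o,d): # world vec -> tool axes
    return R.from_quat(o["tool_rot"]).inv().apply(d)
E
python3 - <<'E'
from h import *; from rig import viewer,status
from scipy.optimize import least_squares
M=np.array([[12,-45,83],[12,-125,83],[-44,-125,83],[-44,-45,83],[-33,-85,83],[75,-160,65],[-75,-160,65]])/1e3
t=(np.array([(465,243),(617,264),(605,371),(446,348),(528,338),(695,158),(652,440)])+.5)/5.5-.5+[285,170]
s=(np.array([(447,235),(556,346),(460,410),(350,289),(421,332),(713,355),(450,527)])+.5)/5-.5+[250,195]
C=[viewer.camera("top"),viewer.camera("side")]
f=lambda P:np.concatenate([(proj(c,T(m,P))-u) for c,px in zip(C,(t,s)) for m,u in zip(M,px)])
r=least_squares(f,[.45,0,-.15]); print(r.x,np.degrees(r.x[2])); print(np.round(r.fun.reshape(2,7,2),1).tolist())
P=r.x
for n,p in dict(mark=[-.033,-.085,.083],button=[-.024,-.085,.0705],hinge=[.012,-.085,.083],barrel=[0,.09,.127],openedge=[.005,-.085,.139]).items(): print(n,T(p,P).round(4))
np.save("P.npy",P)
o=status.get_obs(); print(o["position"],R.from_quat(o["tool_rot"]).as_matrix().round(3).tolist())
# rough bystanders
for n,u,z in (("jar",(340,263),.07),("glue",(406,169),.105),("cone",(433,225),.092)):
    c=C[0]; d=c["pose"][:3,:3]@[(u[0]-c["cx"])/c["fx"],(u[1]-c["cy"])/c["fy"],1]; o3=c["pose"][:3,3]; print(n,(o3+d*(z-o3[2])/d[2]).round(3))
E
```

```text
[ 0.52789189 -0.00120644 -0.17359575] -9.946303623350994
[[[-0.2, -1.0], [0.5, -0.1], [-0.4, 0.4], [0.1, -0.2], [0.0, 0.0], [0.8, -0.5], [0.7, 0.7]], [[-0.8, -1.0], [0.8, -0.4], [-0.6, -0.3], [-1.5, -0.3], [-0.5, 0.4], [1.4, -0.5], [-0.1, 1.0]]]
mark [ 0.4807 -0.0792  0.083 ]
button [ 0.4896 -0.0808  0.0705]
hinge [ 0.525 -0.087  0.083]
barrel [0.5434 0.0874 0.127 ]
openedge [ 0.5181 -0.0858  0.139 ]
[0.28264633 0.55693234 0.22191663] [[-0.892, 0.453, -0.001], [0.453, 0.892, -0.001], [0.0, -0.001, -1.0]]
jar [0.392 0.034 0.07 ]
glue [ 0.651 -0.15   0.105]
cone [ 0.496 -0.223  0.092]
```

```bash
cat >> h.py <<'E'
P=np.load("P.npy"); a=np.radians(15)
RL=np.array([[-np.cos(a),0,np.sin(a)],[0,1,0],[-np.sin(a),0,-np.cos(a)]])
RW=R.from_euler("z",P[2])*R.from_matrix(RL)
def go(o,*pts): # contact corner (front lower edge of tips) targets, tumbler mm -> tool deltas
    r=R.from_quat(o["tool_rot"])
    print("t",o["time"],"tcp",o["position"].round(4),"F",o["ft_force"].round(1),"rot",np.degrees((r.inv()*RW).as_rotvec()).round(2))
    c,s=np.cos(P[2]),np.sin(P[2]); d=o["position"]+RW.apply([.0095,0,0])-[P[0],P[1],0]
    print("corner local mm",(1e3*np.array([c*d[0]+s*d[1],-s*d[0]+c*d[1],d[2]])).round(1))
    for p in pts:
        w=T(np.array(p)/1e3,P)-RW.apply([.0095,0,0]); print(p,"->",r.inv().apply(w-o["position"]).round(4))
E
python3 - <<'E'
from h import *; from rig import status
go(status.get_obs(),(-60,30,240),(-33,-90,180))
E
```

```text
t 0.2 tcp [0.2826 0.5569 0.2219] F [ 0.4 -0.5 -0. ] rot [ -2.3  -14.91 -16.87]
corner local mm [-347.1  507.4  219.5]
(-60, 30, 240) -> [-0.414  -0.3728 -0.0201]
(-33, -90, 180) -> [-0.4749 -0.4796  0.04  ]
```

Emit:
{"method": "arm_command", "body": {"delta_rot": [[0,0,0],[0,0,0],[-0.6,-4,-4],[-1.2,-8,-9],[-1.8,-12,-13],[-2.3,-14.9,-16.9],[-2.3,-14.9,-16.9],[-2.3,-14.9,-16.9],[-2.3,-14.9,-16.9],[-2.3,-14.9,-16.9],[-2.3,-14.9,-16.9],[-2.3,-14.9,-16.9]], "delta_pos": [[-0.03,-0.027,-0.01],[-0.06,-0.054,-0.02],[-0.09,-0.081,-0.02],[-0.12,-0.108,-0.02],[-0.15,-0.135,-0.02],[-0.18,-0.162,-0.02],[-0.21,-0.189,-0.02],[-0.24,-0.216,-0.02],[-0.27,-0.243,-0.02],[-0.3,-0.27,-0.02],[-0.33,-0.297,-0.02],[-0.36,-0.324,-0.02]], "gripper": [1,1,1,1,1,1,1,1,1,1,1,1], "grip_force": 20}}

```text
time: 1.2
position: [0.4574, 0.1036, 0.2428]
tool_rot: [0.086, 0.988, -0.011, 0.131]
ft_force: [0.5, -0.1, -0.2]
grip_width: 0.0153
grip_force: 0.0
```

Run:
```python
from h import *; from rig import status
o=status.get_obs(); print(o["grip_width"]); go(o,(-60,30,240),(-33,-90,160),(-33,-90,100))
```

```text
0.015318624267522915
t 1.2 tcp [0.4574 0.1036 0.2428] F [ 0.5 -0.1 -0.2] rot [0.09 0.05 0.02]
corner local mm [-96.7  91.1 240.3]
(-60, 30, 240) -> [-0.0353 -0.0611  0.0097]
(-33, -90, 160) -> [-0.0406 -0.1812  0.0938]
(-33, -90, 100) -> [-0.025  -0.1813  0.1518]
```

Emit:
{"method": "arm_command", "body": {"delta_rot": [[0,0,0],[0,0,0],[0,0,0],[0,0,0],[0,0,0],[0,0,0],[0,0,0],[0,0,0],[0,0,0],[0,0,0],[0,0,0],[0,0,0]], "delta_pos": [[-0.006,-0.03,0],[-0.012,-0.06,0],[-0.018,-0.09,0],[-0.024,-0.12,0.01],[-0.03,-0.15,0.02],[-0.045,-0.181,0.045],[-0.045,-0.181,0.075],[-0.04,-0.181,0.094],[-0.033,-0.181,0.12],[-0.025,-0.181,0.152],[-0.025,-0.181,0.152],[-0.025,-0.181,0.152]], "gripper": [1,1,1,1,1,1,1,1,1,1,1,1]}}

```text
time: 2.2
position: [0.4874, -0.0831, 0.1003]
tool_rot: [0.086, 0.988, -0.01, 0.128]
ft_force: [0.8, 0.6, 0.5]
grip_width: 0.0006
grip_force: 0.0
```

Run:
```python
from h import *; from rig import status,viewer
import cv2
o=status.get_obs(); print(o["grip_width"]); go(o,(-33,-90,83),(-33,-90,78),(-33,-90,76),(-33,-90,175))
a=viewer.camera("side")["pixels"][150:315,230:420]; cv2.imwrite("pics/s1.png",cv2.resize(a,None,fx=3.5,fy=3.5,interpolation=cv2.INTER_CUBIC))
```

```text
0.0005678947878609691
t 2.2 tcp [ 0.4874 -0.0831  0.1003] F [0.8 0.6 0.5] rot [ 0.16 -0.28 -0.03]
corner local mm [-34.9 -87.7  97.9]
(-33, -90, 83) -> [ 0.0019 -0.0024  0.0149]
(-33, -90, 78) -> [ 0.0032 -0.0024  0.0197]
(-33, -90, 76) -> [ 0.0037 -0.0024  0.0216]
(-33, -90, 175) -> [-0.0214 -0.0021 -0.0741]
```

View pics/s1.png

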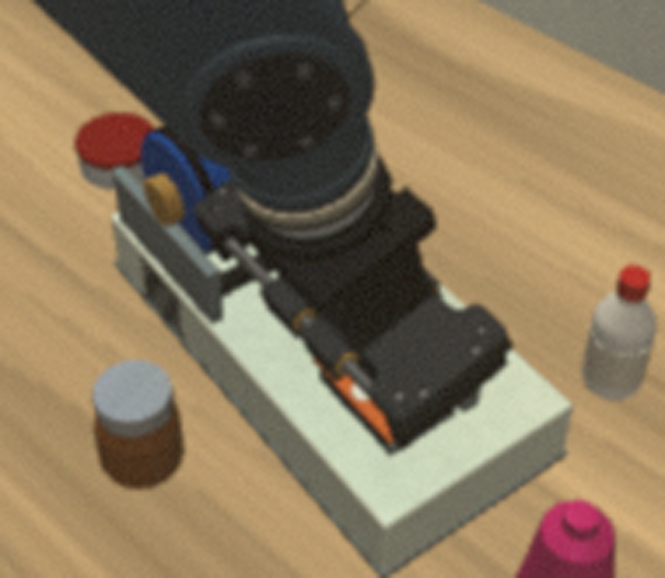

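The picture shows the closed fingertips just above the cover, with the mark showing at about (360,390) in front of them. I'll shift slightly away from the barrel and press while watching the force.

Emit:
{"method": "arm_command", "body": {"delta_rot": [[0,0,0],[0,0,0],[0,0,0],[0,0,0],[0,0,0],[0,0,0],[0,0,0]], "delta_pos": [[0,-0.006,0.004],[0.001,-0.006,0.009],[0.002,-0.006,0.014],[0.003,-0.006,0.017],[0.0035,-0.006,0.0205],[0.0035,-0.006,0.0205],[0.0035,-0.006,0.0205]], "gripper": [1,1,1,1,1,1,1]}}

```text
time: 2.83
position: [0.4902, -0.0901, 0.0817]
tool_rot: [0.086, 0.988, -0.011, 0.131]
ft_force: [0.5, 0.0, 3.2]
grip_width: 0.0005
grip_force: 1.4
```

Run:
```python
from h import *; from rig import status
go(status.get_obs(),(-33,-94,77),(-33,-94,75),(-50,-94,175))
```

```text
t 2.8333 tcp [ 0.4902 -0.0901  0.0817] F [0.5 0.  3.2] rot [0.05 0.11 0.02]
corner local mm [-31.  -94.   79.3]
(-33, -94, 77) -> [0.0025 0.     0.0017]
(-33, -94, 75) -> [0.0031 0.     0.0036]
(-50, -94, 175) -> [-0.0066  0.0001 -0.0974]
```

Emit:
{"method": "arm_command", "body": {"delta_rot": [[0,0,0],[0,0,0],[0,0,0],[0,0,0],[0,0,0],[0,0,0]], "delta_pos": [[0.0005,0,0.0015],[0.001,0,0.003],[0.001,0,0.003],[0.001,0,0.003],[0.001,0,0.003],[0.001,0,0.003]], "gripper": [1,1,1,1,1,1]}}

```text
time: 3.33
position: [0.4896, -0.09, 0.0782]
tool_rot: [0.086, 0.988, -0.011, 0.131]
ft_force: [1.7, -0.8, 4.4]
grip_width: 0.0005
grip_force: 1.4
```

Run:
```python
from h import *; from rig import status
go(status.get_obs(),(-33,-94,75),(-50,-94,175))
```

```text
t 3.3333 tcp [ 0.4896 -0.09    0.0782] F [ 1.7 -0.8  4.4] rot [0.06 0.05 0.02]
corner local mm [-31.5 -94.1  75.7]
(-33, -94, 75) -> [0.0016 0.0001 0.0003]
(-50, -94, 175) -> [-0.0079  0.0002 -0.1006]
```

Emit:
{"method": "arm_command", "body": {"delta_rot": [[0,0,0],[0,0,0],[0,0,0],[0,0,0],[0,0,0],[0,0,0],[0,0,0],[0,0,0],[0,0,0],[0,0,0],[0,0,0],[0,0,0]], "delta_pos": [[0,0,0],[0,0,0],[0,0,-0.03],[-0.004,0,-0.065],[-0.008,0,-0.1],[-0.008,0,-0.1],[-0.008,0,-0.1],[-0.008,0,-0.1],[-0.008,0,-0.1],[-0.008,0,-0.1],[-0.008,0,-0.1],[-0.008,0,-0.1]], "gripper": [1,1,1,1,1,1,1,1,1,1,1,1]}}

```text
time: 4.33
position: [0.471, -0.0866, 0.1757]
tool_rot: [0.086, 0.988, -0.01, 0.129]
ft_force: [0.4, -0.7, -0.3]
grip_width: 0.0004
grip_force: 0.0
```

Emit:
{"method": "arm_command", "body": {"delta_rot": [[0,0,0],[0,0,0],[0,0,0],[0,0,0],[0,0,0],[0,0,0]], "delta_pos": [[0,0,0],[0,0,0],[0,0,0],[0,0,0],[0,0,0],[0,0,0]], "gripper": [1,1,1,1,1,1]}}

```text
time: 4.83
position: [0.4715, -0.0868, 0.1768]
tool_rot: [0.086, 0.988, -0.011, 0.13]
ft_force: [0.8, -0.1, -0.1]
grip_width: 0.0006
grip_force: 0.0
```

Run:
```python
from h import *; from rig import status,viewer
import cv2
go(status.get_obs(),(-30,-92,110),(-30,-92,75),(-30,-92,70.5),(-30,-92,66.5))
a=viewer.camera("side")["pixels"][150:315,230:420]; cv2.imwrite("pics/s2.png",cv2.resize(a,None,fx=3.5,fy=3.5,interpolation=cv2.INTER_CUBIC))
```

```text
t 4.8333 tcp [ 0.4715 -0.0868  0.1768] F [ 0.8 -0.1 -0.1] rot [0.08 0.03 0.02]
corner local mm [-50.  -94.1 174.4]
(-30, -92, 110) -> [-0.0026  0.002   0.0674]
(-30, -92, 75) -> [0.0065 0.0019 0.1012]
(-30, -92, 70.5) -> [0.0077 0.0019 0.1055]
(-30, -92, 66.5) -> [0.0087 0.0019 0.1094]
```

View pics/s2.png

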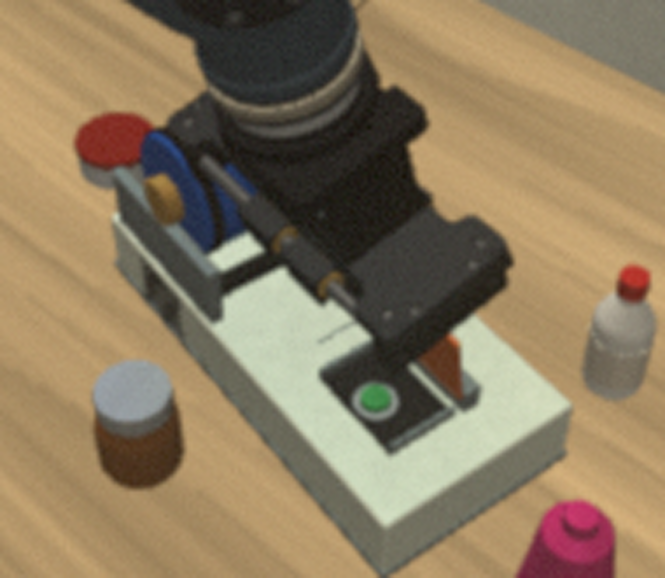

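The cover stands open at about (450,365), and the green button shows at (375,398). Next I'll press the button.

Emit:
{"method": "arm_command", "body": {"delta_rot": [[0,0,0],[0,0,0],[0,0,0],[0,0,0],[0,0,0],[0,0,0],[0,0,0],[0,0,0],[0,0,0],[0,0,0]], "delta_pos": [[-0.003,0.002,0.034],[-0.0026,0.002,0.067],[0.002,0.002,0.085],[0.0065,0.002,0.1],[0.007,0.002,0.103],[0.0077,0.002,0.1055],[0.0082,0.002,0.1075],[0.0087,0.002,0.1095],[0.0088,0.002,0.1105],[0.0088,0.002,0.1105]], "gripper": [1,1,1,1,1,1,1,1,1,1]}}

```text
time: 5.72
position: [0.4914, -0.0879, 0.0688]
tool_rot: [0.086, 0.988, -0.011, 0.131]
ft_force: [-3.6, 0.1, 6.1]
grip_width: 0.0004
grip_force: 3.4
```

Run:
```python
from h import *; from rig import status
go(status.get_obs(),(-30,-92,66),(-50,-94,175))
```

```text
t 5.7167 tcp [ 0.4914 -0.0879  0.0688] F [-3.6  0.1  6.1] rot [0.09 0.06 0.03]
corner local mm [-30.1 -91.7  66.3]
(-30, -92, 66) -> [-0.     -0.0003  0.0003]
(-50, -94, 175) -> [-0.0091 -0.0021 -0.1101]
```

Emit:
{"method": "arm_command", "body": {"delta_rot": [[0,0,0],[0,0,0],[0,0,0],[0,0,0]], "delta_pos": [[0.0005,0,0.001],[0.0006,0,0.002],[0.0006,0,0.002],[0.0006,0,0.002]], "gripper": [1,1,1,1]}}

```text
time: 6.05
position: [0.4915, -0.0879, 0.0682]
tool_rot: [0.085, 0.988, -0.011, 0.132]
ft_force: [-7.9, 0.9, 21.7]
grip_width: 0.0003
grip_force: 10.7
```

Run:
```python
from h import *; from rig import status
go(status.get_obs(),(-50,-94,110),(-50,-94,190),(35,-94,190),(25,-94,125))
```

```text
t 6.05 tcp [ 0.4915 -0.0879  0.0682] F [-7.9  0.9 21.7] rot [0.06 0.19 0.04]
corner local mm [-30.1 -91.7  65.8]
(-50, -94, 110) -> [ 0.0076 -0.0022 -0.0479]
(-50, -94, 190) -> [-0.0133 -0.0022 -0.1251]
(35, -94, 190) -> [-0.0954 -0.0022 -0.1028]
(25, -94, 125) -> [-0.0687 -0.0023 -0.0427]
```

Emit:
{"method": "arm_command", "body": {"delta_rot": [[0,0,0],[0,0,0],[0,0,0],[0,0,0],[0,0,0],[0,0,0],[0,0,0],[0,0,0],[0,0,0],[0,0,0],[0,0,0],[0,0,0]], "delta_pos": [[0,0,-0.015],[-0.005,-0.001,-0.05],[-0.012,-0.002,-0.085],[-0.015,-0.002,-0.125],[-0.042,-0.002,-0.118],[-0.07,-0.002,-0.11],[-0.095,-0.002,-0.103],[-0.095,-0.002,-0.103],[-0.09,-0.002,-0.083],[-0.085,-0.002,-0.063],[-0.085,-0.002,-0.063],[-0.085,-0.002,-0.063]], "gripper": [1,1,1,1,1,1,1,1,1,1,1,1]}}

```text
time: 7.05
position: [0.5553, -0.1013, 0.1482]
tool_rot: [0.086, 0.988, -0.01, 0.129]
ft_force: [-0.1, -0.2, 0.0]
grip_width: 0.0003
grip_force: 0.0
```

Run:
```python
from h import *; from rig import status,viewer
import cv2
pts=[(28,-94,123)]
# arc: contact corner at radius 45 on outer face, 1 mm past
for th in (1.45,1.25,1.05,.85,.65,.45,.3,.15,0): pts.append((round(12-45*np.cos(th),1),-94,round(83+45*np.sin(th),1)))
go(status.get_obs(),*pts)
a=viewer.camera("side")["pixels"][150:315,230:420]; cv2.imwrite("pics/s3.png",cv2.resize(a,None,fx=3.5,fy=3.5,interpolation=cv2.INTER_CUBIC))
```

```text
t 7.05 tcp [ 0.5553 -0.1013  0.1482] F [-0.1 -0.2  0. ] rot [ 0.1  -0.07  0.  ]
corner local mm [ 35.1 -93.9 145.7]
(28, -94, 123) -> [ 0.0127 -0.0002  0.0201]
(np.float64(6.6), -94, np.float64(127.7)) -> [ 0.0322 -0.0002  0.0101]
(np.float64(-2.2), -94, np.float64(125.7)) -> [ 0.0412 -0.0002  0.0097]
(np.float64(-10.4), -94, np.float64(122.0)) -> [ 0.0501 -0.0002  0.0112]
(np.float64(-17.7), -94, np.float64(116.8)) -> [ 0.0585 -0.0002  0.0143]
(np.float64(-23.8), -94, np.float64(110.2)) -> [ 0.0661 -0.0002  0.0191]
(np.float64(-28.5), -94, np.float64(102.6)) -> [ 0.0726 -0.0002  0.0253]
(np.float64(-31.0), -94, np.float64(96.3)) -> [ 0.0766 -0.0002  0.0307]
(np.float64(-32.5), -94, np.float64(89.7)) -> [ 0.0798 -0.0002  0.0367]
(np.float64(-33.0), -94, np.float64(83.0)) -> [ 0.082  -0.0002  0.0431]
```

View pics/s3.png

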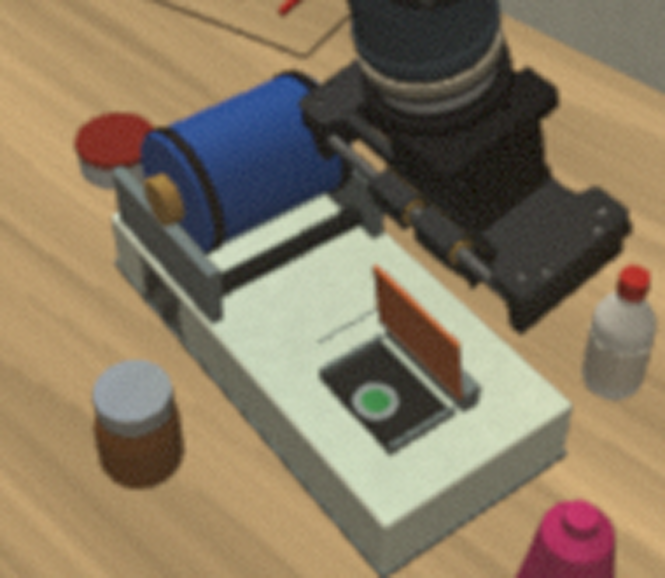

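The cover is upright with the gripper behind it, and the button at (375,400) is flush. I'll sweep the cover closed along its arc.

Emit:
{"method": "arm_command", "body": {"delta_rot": [[0,0,0],[0,0,0],[0,0,0],[0,0,0],[0,0,0],[0,0,0],[0,0,0],[0,0,0],[0,0,0],[0,0,0],[0,0,0],[0,0,0]], "delta_pos": [[0.0065,0,0.01],[0.013,0,0.02],[0.02,0,0.016],[0.027,0,0.012],[0.032,0,0.01],[0.037,0,0.0098],[0.041,0,0.0097],[0.0455,0,0.0104],[0.05,0,0.0112],[0.0543,0,0.0127],[0.0585,0,0.0143],[0.0585,0,0.0143]], "gripper": [1,1,1,1,1,1,1,1,1,1,1,1]}}

```text
time: 8.1
position: [0.5029, -0.0922, 0.1188]
tool_rot: [0.086, 0.988, -0.01, 0.129]
ft_force: [1.4, -1.2, 0.2]
grip_width: 0.0005
grip_force: 0.9
```

Run:
```python
from h import *; from rig import status
pts=[]
for th in (.65,.45,.3,.15,0,-.08,-.14,-.17): pts.append((round(12-45*np.cos(th),1),-94,round(83+45*np.sin(th),1)))
go(status.get_obs(),*pts)
```

```text
t 8.1 tcp [ 0.5029 -0.0922  0.1188] F [ 1.4 -1.2  0.2] rot [ 0.09 -0.09  0.  ]
corner local mm [-18.1 -94.  116.4]
(np.float64(-23.8), -94, np.float64(110.2)) -> [ 0.0071 -0.      0.0045]
(np.float64(-28.5), -94, np.float64(102.6)) -> [ 0.0136 -0.      0.0106]
(np.float64(-31.0), -94, np.float64(96.3)) -> [ 0.0176 -0.      0.0161]
(np.float64(-32.5), -94, np.float64(89.7)) -> [ 0.0208 -0.0001  0.0221]
(np.float64(-33.0), -94, np.float64(83.0)) -> [ 0.023  -0.0001  0.0284]
(np.float64(-32.9), -94, np.float64(79.4)) -> [ 0.0238 -0.0001  0.0319]
(np.float64(-32.6), -94, np.float64(76.7)) -> [ 0.0242 -0.0001  0.0346]
(np.float64(-32.4), -94, np.float64(75.4)) -> [ 0.0244 -0.0001  0.0359]
```

Emit:
{"method": "arm_command", "body": {"delta_rot": [[0,0,0],[0,0,0],[0,0,0],[0,0,0],[0,0,0],[0,0,0],[0,0,0],[0,0,0],[0,0,0],[0,0,0],[0,0,0],[0,0,0]], "delta_pos": [[0.0035,0,0.002],[0.007,0,0.0045],[0.0105,0,0.0075],[0.0135,0,0.0106],[0.0176,0,0.016],[0.0208,0,0.022],[0.022,0,0.025],[0.023,0,0.0285],[0.0238,0,0.032],[0.0242,0,0.0345],[0.0242,0,0.0358],[0.0242,0,0.0358]], "gripper": [1,1,1,1,1,1,1,1,1,1,1,1]}}

```text
time: 9.1
position: [0.4897, -0.0898, 0.0782]
tool_rot: [0.086, 0.988, -0.01, 0.13]
ft_force: [-0.2, -0.8, 1.5]
grip_width: 0.0002
grip_force: 1.0
```

Run:
```python
from h import *; from rig import status
go(status.get_obs(),(-32.5,-94,75),(-40,-94,180))
```

```text
t 9.1 tcp [ 0.4897 -0.0898  0.0782] F [-0.2 -0.8  1.5] rot [ 0.1  -0.05  0.01]
corner local mm [-31.5 -93.9  75.7]
(-32.5, -94, 75) -> [ 0.0012 -0.0001  0.0004]
(-40, -94, 180) -> [-0.0187  0.     -0.103 ]
```

Emit:
{"method": "arm_command", "body": {"delta_rot": [[0,0,0],[0,0,0],[0,0,0],[0,0,0],[0,0,0]], "delta_pos": [[0.0005,0,0.001],[0.0005,0,0.0015],[0.0005,0,0.0015],[0.0005,0,0.0015],[0.0005,0,0.0015]], "gripper": [1,1,1,1,1]}}

```text
time: 9.52
position: [0.4898, -0.0899, 0.0777]
tool_rot: [0.086, 0.988, -0.011, 0.13]
ft_force: [-1.3, -1.1, 9.4]
grip_width: 0.0003
grip_force: 4.8
```

Run:
```python
from h import *; from rig import status,viewer
import cv2
go(status.get_obs(),(-32.5,-94,75),(-40,-94,180))
a=viewer.camera("side")["pixels"][150:315,230:420]; cv2.imwrite("pics/s4.png",cv2.resize(a,None,fx=3.5,fy=3.5,interpolation=cv2.INTER_CUBIC))
```

```text
t 9.5167 tcp [ 0.4898 -0.0899  0.0777] F [-1.3 -1.1  9.4] rot [0.07 0.05 0.03]
corner local mm [-31.4 -93.9  75.2]
(-32.5, -94, 75) -> [ 0.0012 -0.0001 -0.0001]
(-40, -94, 180) -> [-0.0189  0.     -0.1034]
```

View pics/s4.png

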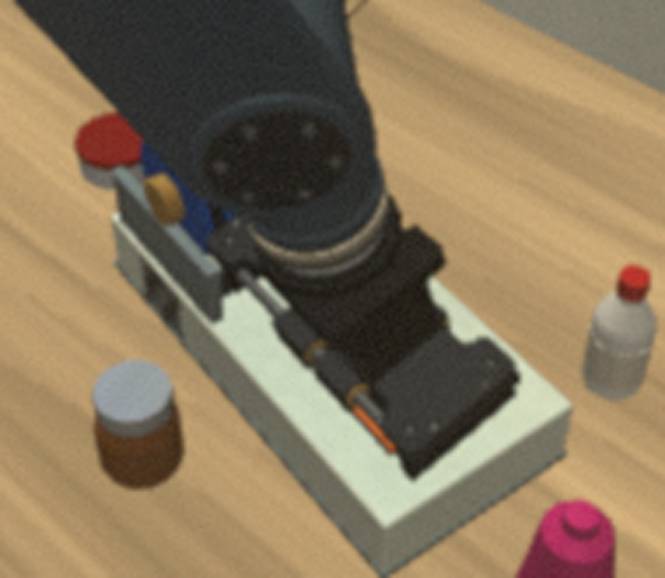

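The cover's orange front edge shows at (375,430) under the gripper. It is pressed to its stop with 9.4 N, held over 0.4 s, and the tumbler hasn't moved. I'll release slowly at first.

Emit:
{"method": "arm_command", "body": {"delta_rot": [[0,0,0],[0,0,0],[0,0,0],[0,0,0],[0,0,0],[0,0,0],[0,0,0],[0,0,0],[0,0,0],[0,0,0],[0,0,0],[0,0,0]], "delta_pos": [[0,0,0],[-0.0005,0,-0.004],[-0.001,0,-0.008],[-0.003,0,-0.014],[-0.006,0,-0.03],[-0.01,0,-0.06],[-0.015,0,-0.09],[-0.018,0,-0.12],[-0.018,0,-0.12],[-0.018,0,-0.12],[-0.018,0,-0.12],[-0.018,0,-0.12]], "gripper": [1,1,1,1,1,1,1,1,1,1,1,1]}}

```text
time: 10.57
position: [0.4754, -0.0872, 0.1965]
tool_rot: [0.086, 0.988, -0.01, 0.129]
ft_force: [0.7, 0.1, 0.4]
grip_width: 0.0004
grip_force: 0.0
```

Emit:
{"method": "arm_command", "body": {"delta_rot": [[0,0,0],[0,0,0],[0,0,0],[0,0,0],[0,0,0],[0,0,0]], "delta_pos": [[0.02,0,-0.02],[0.04,0,-0.03],[0.06,0,-0.03],[0.06,0,-0.03],[0.06,0,-0.03],[0.06,0,-0.03]], "gripper": [1,1,1,1,1,1]}}

```text
time: 11.07
position: [0.4128, -0.077, 0.2109]
tool_rot: [0.086, 0.988, -0.011, 0.13]
ft_force: [0.3, 0.3, 1.1]
grip_width: 0.0001
grip_force: 0.0
```

Run:
```python
from h import *; from rig import status,viewer
import cv2
go(status.get_obs())
a=viewer.camera("side")["pixels"][150:315,230:420]; cv2.imwrite("pics/s5.png",cv2.resize(a,None,fx=3.5,fy=3.5,interpolation=cv2.INTER_CUBIC))
```

```text
t 11.0667 tcp [ 0.4128 -0.077   0.2109] F [0.3 0.3 1.1] rot [ 0.07  0.04 -0.01]
corner local mm [-109.4  -94.6  208.4]
```

View pics/s5.png

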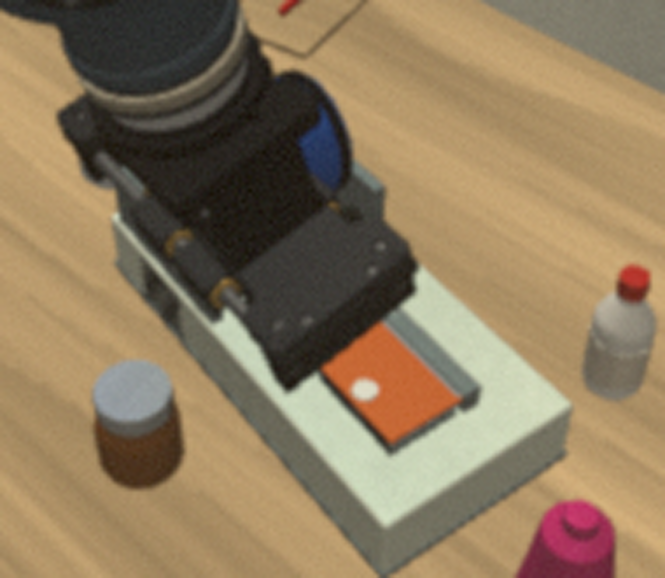

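The cover lies level and latched (mark at (365,390)), and the tumbler and bystanders are in place. The arm is clear, so I'm handing in.

```bash
python3 -c "
from rig import robot; print(robot.hand_in())"
```

```text
the job is handed in; nothing more can be done
None
```

The cover was pressed open, the start button pushed to its stop and the cover pressed shut and latched; the tumbler and visible bystanders looked unmoved, and the job was handed in at about 11 s with no verdict returned.

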